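# Press the tube-well plug home with a depth rod and set the height stop to its reading

## Task

Take the green-handled depth rod from its stand, slide it down the well of the red-marked tube block and push the stiff plug inside until it bottoms; seat it there with a steady press of about 18 N (at least 12 N for half a second, never more than 25 N on the block). Leave the rod standing in the well on the bottomed plug, then set the red knob of the height stop level with the top of the rod, to within 3 mm, and leave the other things on the bench where they are.

Things in the scene. Friction and masses are not known exactly. Their poses are not given: they have to be found in the camera images.
- rod: loose depth rod, 150 mm long overall, about 140 g: steel shaft 12 mm in diameter with a round end and black rings every 10 mm, and a green round handle 24 mm in diameter on its uppermost 40 mm. It starts upright in the white stand, its tip 15 mm above the bench (45 mm deep in the stand's loose hole). Origin at the tip, z up along the rod
- rod_tip (a point): the lower end of the rod
- rod_top (a point): centre of the top face of the rod's green handle, 150 mm above the tip
- stand: fixed white rod stand, 70 x 70 x 60 mm on a 90 mm square foot, with a hole 15 mm wide in its top. Origin under its centre, on the bench
- block_red: fixed aluminium tube block, 64 x 64 x 110 mm, marked red around its top; one vertical well at its centre, 14 mm wide with a 2 mm chamfer. Two like blocks marked blue and yellow stand near it and are not used. Origin under its centre, z up
- block_red_mouth (a point): centre of the mouth of the red block's well, 110 mm above the bench, z up. How deep the plug bottoms is not known beforehand: when it is home its top, and so the tip of the rod resting on it, lies 45 to 85 mm below the mouth, leaving 65 to 105 mm of the rod exposed
- plug (a joint): travel in m of the plug (orange, 11 mm wide) that slides in the red block's well: 0 at its highest, 0.030 bottomed fully home; starts at 0 to 0.012. It moves down only under a steady push of about 6 N (the rod's own weight does not move it), stays where it is left, and meets a rigid stop at home
- stop_base: fixed base of the height stop: dark 100 mm square foot, 16 mm thick, with an upright aluminium sleeve 32 mm wide and a black collar 38 mm wide on top of it, 132 mm high in all. Origin under its centre
- stop (a joint): height of the height stop's sliding post, in m: the top face of its red knob is at 0.155 + this value above the bench; range 0 to 0.105, starts at 0.07 to 0.10. It slides vertically under about 5 N and stays where it is left
- stop_top (a point): centre of the top face of the height stop's red knob (round, 26 mm in diameter, 22 mm high, on a 12 mm post)
- spray: loose white bottle, 52 mm wide, 150 mm high; leave it. Origin under its centre
- jar: loose amber jar with a blue lid, 60 mm wide, 80 mm high; leave it. Origin under its centre
- cup: loose white plastic cup, 64 mm wide, 65 mm high; leave it. Origin under its centre
Not all that is in view belongs to the job. What is shaped like the stop_base but purple is not meant.

How it is judged:
On the way, in this order (a step that is already met when the one before it is completed fails the run):
1. the rod's tip is in the red block's well (horizontal distance between rod_tip and block_red_mouth below 0.005 m and z of rod_tip in the frame of block_red_mouth below -0.008 m), for 0.1 s.
2. the plug is home and pressed by the rod with at least 12 N (value of joint plug above 0.028 m and contact force between rod and block_red above 12 N), for 0.3 s.
At the end, for the whole second after the job is handed in: The plug is home (within 2 mm of its 30 mm travel); the rod rests upright (within 0.08 rad) in the red block's well, its tip within 5 mm of the axis and over 35 mm deep; the top of the height stop's red knob is level with the rod's top within 3 mm (value of joint plug above 0.028 m and horizontal distance between rod_tip and block_red_mouth below 0.005 m and z of rod_tip in the frame of block_red_mouth below -0.035 m and angle between rod's own z axis and vertical below 0.08 rad and linear speed of rod below 0.01 m/s and z of rod_top in the frame of stop_top between -0.003 and 0.003 m); the robot touches nothing.
It fails at once if the rod presses on the red block or the plug in it with more than 25 N (contact force between rod and block_red above 25 N).
It fails at once if the bottle, the jar or the cup is moved by more than 30 mm (distance of any of spray, jar, cup from where it was at the start of the episode above 0.03 m).
It also fails if it takes over 70 s, if anything falls off the work surface, if the arm or the gripper's body presses on something with over 40 N, if the wrist force passes 120 N, or if a joint passes its speed limit or range.

## Robot

A 6-joint arm with a two-finger parallel gripper is mounted at the origin on the work surface. World frame = base frame: x ahead of the robot, y to its left, z up, the work surface at z = 0. Lengths are in m, angles in rad, forces in N, time in s.
With the tool pointing down it reaches from about 0.35 to 0.975 m from the base axis. Payload 4.9 kg.
Tool frame: the origin (TCP) lies midway between the tips of the shut fingers; the grasp point (between the pads) lies 19 mm behind it; z points along the fingers, y is the line along which they close (so a half turn about z gives the same grasp; the last joint's range is limited). The gripper opens to 85 mm and grips with 20 to 120 N. Pads are 22 mm wide; open, the fingers measure 114 mm over their backs; the gripper's body (76 mm by 85 mm) begins 54 mm behind the grasp point. The pads swing forward as they close: fully open they stand 13 mm farther back than shut.
Start: joints at [1.16, 0.053, 1.613, -0, 1.476, -0.119], TCP at [0.18, 0.599, 0.231] pointing down, gripper open.
Joint ranges: [-3.01, 3.01], [-1.01, 2.22], [0.06, 2.58], [-1.02, 4.17], [0.09, 2.62], [-3.14, 3.14]. Speed limits (rad/s): [2.57, 2.57, 3.14, 3.14, 3.14, 3.14].

## Interface

Orientations are given as a rotation vector (axis times angle).
In Python, from station import ctrl gives the robot as it stands. The module is installed in compiled form; this text tells all that it offers.
- The arm moves only by the shell command python3 -m handwheel 'ROWS' [OPENING] [FORCE]. ROWS is JSON, a list of rows, each a list of 2 entries, a list of its own where there are three numbers: the shift along the tool's x, y, z in cm, then the turn, a rotation vector about the tool's x, y, z in rad. In form: [[[tx, ty, tz], [ax, ay, az]], ...]. A call has 1 to 5 rows; each row is the pose to reach, as a shift and turn from the pose commanded when the call began, along the tool's axes at that moment; what a row does not reach only later rows make up. A row lasts 1/8 s, in which the tool goes at most 62.5 mm and 10.7 degrees, less where a joint would pass 70% of its speed; a pose out of reach is approached as far as the arm can. A call with a gripper value outside its range is refused whole. OPENING is the gripper's target within -1 to 1 (shut at 1, half-way at 0, fully open at -1), set as the call begins (- or left out, the last holds). The fingers move at their own pace and stop on an object; FORCE is the grip in N (left out, the last holds). Time passes only in rows, so rows that repeat a pose let the fingers close. It gives the time, the measured TCP pose, the force, the opening and the grip force at its end, in the units of the state.
- ctrl.get_obs(): the state, without advancing time (a new reading comes with each control period).
- ctrl.get_image(name): name is "scene" or "top" or "wrist"; returns the picture (384x512x3 uint8, blue, green, red); there is no depth.
- ctrl.calibration(name): a dict with "fx", "fy", "cx", "cy" (pixels), "R" (3x3) and "t" (3): a world point X has camera coordinates R X + t. Camera axes: x right, y down, z forward; pixel columns grow to the right and rows downward; lengths in m; the calibration is good to about 2 mm. A picture is of the moment at which its call begins: read the wrist's pose just before it. calibration takes no time and is no camera call; for the wrist camera it gives the pose at the moment of the call.
- ctrl.finish_job(): hands the job in; it is judged then, once.
Trained networks look in the newest picture that a camera, given by its name, has taken for a name from the list of things; names that differ only in an ending like _2 or _b are one class to them, and where a whole thing is asked for, a point or a joint stands for the part that bears it (a point fixed in the world has none). Each returns a list of dicts, best first, with "score" (0 to 1); they miss things now and then, are a little off and sometimes report something else, mostly with a low value. They report only what shows in the picture. A call takes as long as a camera call. They do not tell look-alikes from the thing itself.
- ctrl.look_for(camera, query): "position" ([column, row] in pixels, amid what is visible of it).
- ctrl.landmark_of(camera, query): "position" ([column, row] in pixels: a listed point, or the origin of a listed thing).
The state is a dict: "t": time; "q": joint angles; "dq": joint speeds; "effort": joint torques, N m; "tool_pos": TCP position; "tool_rot": TCP orientation; "contact_force": force on the tool from outside, world axes, zero at the start; "wrist_torque": the same for the moment, N m; "opening": finger opening in m; "grip_force": force on a finger pad.
Only numpy, scipy, OpenCV 4.12 (cv2) and the standard library are available. Lean on these libraries where they do the work, as an engineer would, in place of code of your own. Each camera call takes 0.05 s, during which the arm holds its last target. There are 200 camera calls.

## Working session

There is one attempt and no reset: what is moved stays moved. The work goes in short steps, Python scripts to look and compute and a shell command to move; the robot and the scene stay as the last step left them, time stands still between calls to the robot, and variables do not carry over. Pictures are saved under pics/ and viewed, at most 12 in all, crops included, and the job is handed in when it is done.

```bash
mkdir -p pics; ls
python3 - <<'E'
from station import ctrl
import cv2, numpy as np
o=ctrl.get_obs(); print({k:np.round(v,3).tolist() for k,v in o.items()})
for c in ("scene","top"):
    im=ctrl.get_image(c); cv2.imwrite(f"pics/{c}0.png",im)
    k=ctrl.calibration(c); print(c,k["fx"],k["cx"],k["cy"],np.round(k["R"],3).tolist(),np.round(k["t"],3).tolist())
    for q in ("rod","rod_top","stand","block_red","block_red_mouth","stop_base","stop_top","spray","jar","cup"):
        print(c,q,[(np.round(d["position"]).tolist(),round(d["score"],2)) for d in ctrl.landmark_of(c,q)][:4])
E
```

```text
pics
{'t': 0.0, 'q': [1.16, 0.053, 1.614, -0.0, 1.476, -0.119], 'dq': [-0.0, -0.001, 0.001, 0.001, 0.001, -0.0], 'effort': [-0.002, -39.367, -37.018, -0.0, 0.007, -0.0], 'tool_pos': [0.18, 0.598, 0.23], 'tool_rot': [-0.457, -3.108, 0.003], 'contact_force': [0.068, -0.54, -0.677], 'wrist_torque': [0.015, -0.007, -0.015], 'grip_force': 0.0, 'opening': 0.086}
scene 407.44527390445893 262.8706966649763 199.32763890790872 [[0.007, 1.0, -0.013], [0.797, -0.013, -0.604], [-0.604, -0.006, -0.797]] [-0.003, -0.353, 1.489]
scene rod [([173.0, 215.0], 0.54)]
scene rod_top [([164.0, 177.0], 0.66)]
scene stand [([172.0, 213.0], 0.88), ([362.0, 201.0], 0.74)]
scene block_red [([270.0, 229.0], 0.68)]
scene block_red_mouth [([268.0, 204.0], 0.75)]
scene stop_base [([328.0, 164.0], 0.85), ([366.0, 200.0], 0.79)]
scene stop_top [([386.0, 144.0], 0.67), ([337.0, 124.0], 0.4)]
scene spray [([134.0, 276.0], 0.85)]
scene jar [([390.0, 286.0], 0.6), ([267.0, 204.0], 0.38)]
scene cup [([308.0, 302.0], 0.82)]
top 470.8099072122525 259.13866289815405 182.10360339286115 [[0.011, -1.0, 0.006], [-0.994, -0.011, -0.105], [0.105, -0.005, -0.994]] [-0.005, 0.531, 1.501]
top rod [([343.0, 197.0], 0.54), ([161.0, 124.0], 0.31)]
top rod_top []
top stand [([338.0, 198.0], 0.55)]
top block_red [([257.0, 180.0], 0.97)]
top block_red_mouth []
top stop_base [([194.0, 259.0], 0.74), ([166.0, 207.0], 0.64)]
top stop_top [([185.0, 258.0], 0.65), ([154.0, 202.0], 0.56)]
top spray [([366.0, 140.0], 0.89)]
top jar [([162.0, 124.0], 0.8)]
top cup [([226.0, 113.0], 0.53)]
```

View pics/scene0.png

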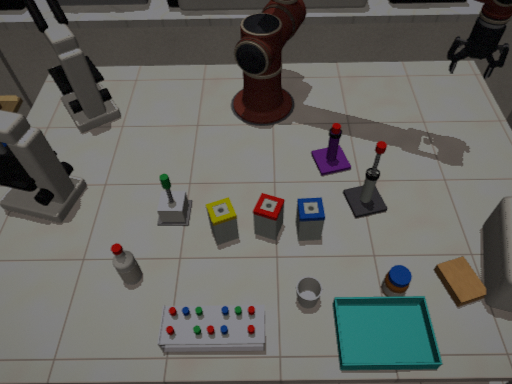

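View pics/top0.png

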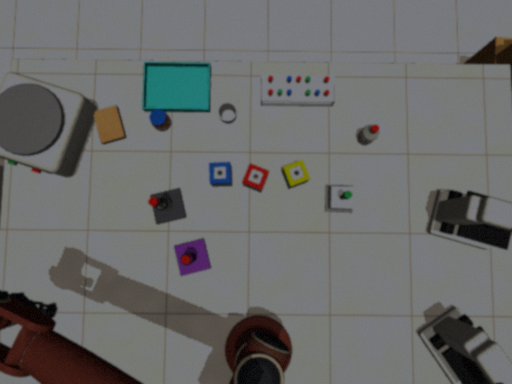

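Candidates: the rod is the green handle at scene (166,182). The red block is at (268,205), with yellow (222,210) and blue (311,208) as look-alikes. The stop is the dark foot at (366,200) with its knob at (381,147). The purple one at (335,129) is the decoy. I'll measure these and check a close crop.

```bash
cat > h.py <<'E'
from station import ctrl
import cv2, numpy as np
from scipy.spatial.transform import Rotation as Ro
def ray(k,p):
    R=np.array(k["R"]);t=np.array(k["t"])
    return -R.T@t, R.T@np.array([(p[0]-k["cx"])/k["fx"],(p[1]-k["cy"])/k["fy"],1.])
def at_z(k,p,z):
    o,d=ray(k,p); return o+d*(z-o[2])/d[2]
def proj(k,X):
    c=np.array(k["R"])@X+np.array(k["t"]); return np.array([k["fx"]*c[0]/c[2]+k["cx"],k["fy"]*c[1]/c[2]+k["cy"]])
def tri(rs):
    A=0;b=0
    for o,d in rs:
        d=d/np.linalg.norm(d);M=np.eye(3)-np.outer(d,d);A=A+M;b=b+M@o
    return np.linalg.solve(A,b)
def mask(im,col):
    b,g,r=[im[...,i].astype(int) for i in range(3)]
    return {"red":(r>90)&(r>2*g)&(r>2*b),"green":(g>50)&(g>1.7*r)&(g>1.5*b)}[col]
def blob(im,col,p,w=14):
    """bbox centre, centroid, bbox of colour near p"""
    m=np.zeros(im.shape[:2],bool);x,y=map(int,p);s=np.s_[max(0,y-w):y+w,max(0,x-w):x+w];m[s]=mask(im,col)[s]
    v,u=np.nonzero(m)
    if not len(u): return None
    return np.array([(u.min()+u.max())/2,(v.min()+v.max())/2]),np.array([u.mean(),v.mean()]),(u.min(),v.min(),u.max(),v.max())
def totool(dw):
    o=ctrl.get_obs(); return Ro.from_rotvec(o["tool_rot"]).inv().apply(dw)*100
E
python3 - <<'E'
from h import *
K={c:ctrl.calibration(c) for c in("scene","top")}; I={c:cv2.imread(f"pics/{c}0.png") for c in K}
for n,col,z,ps,pt in (("rod","green",.145,(166,182),(345,195)),("block","red",.11,(268,205),(256,177)),("knob","red",None,(381,147),(154,202))):
    a=blob(I["scene"],col,ps,18);b=blob(I["top"],col,pt)
    print(n,[x.round(1).tolist() for x in a[:2]],a[2],[x.round(1).tolist() for x in b[:2]],b[2])
    print("  tri",tri([ray(K["scene"],a[1]),ray(K["top"],b[1])]).round(4))
    if z: print("  atz",at_z(K["scene"],a[1],z).round(4),at_z(K["top"],b[1],z).round(4), "bbox",at_z(K["top"],b[0],z).round(4))
for c,n in(("scene","base"),):
  print(at_z(K["scene"],(366,200),.016), at_z(K["top"],(168,207),.016))
for n,p in(("spray",(366,140)),("jar",(162,124)),("yel",(296,174)),("blue",(220,174))): print(n,at_z(K["top"],p,0.05).round(3))
s=I["scene"];cv2.imwrite("pics/crop0.png",cv2.resize(s[115:245,140:400],None,fx=3,fy=3,interpolation=cv2.INTER_CUBIC))
E
```

```text
rod [[163.5, 181.0], [163.6, 177.1]] (np.int64(160), np.int64(174), np.int64(167), np.int64(188)) [[347.5, 194.5], [347.2, 194.4]] (np.int64(344), np.int64(192), np.int64(351), np.int64(197))
  tri [ 0.4834 -0.2601  0.1563]
  atz [ 0.4738 -0.2637  0.145 ] [ 0.4843 -0.2624  0.145 ] bbox [ 0.4842 -0.2634  0.145 ]
block [[268.0, 205.0], [268.5, 205.4]] (np.int64(253), np.int64(193), np.int64(283), np.int64(217)) [[255.0, 176.5], [255.3, 176.7]] (np.int64(243), np.int64(164), np.int64(267), np.int64(189))
  tri [0.5398 0.0145 0.1009]
  atz [0.5465 0.0154 0.11  ] [0.5387 0.0135 0.11  ] bbox [0.5394 0.0143 0.11  ]
knob [[381.5, 144.5], [381.4, 144.4]] (np.int64(377), np.int64(141), np.int64(386), np.int64(148)) [[152.5, 201.0], [152.6, 201.0]] (np.int64(149), np.int64(197), np.int64(156), np.int64(205))
  tri [0.4529 0.2999 0.2355]
[0.46235269 0.30246882 0.016     ] [0.44741155 0.29644804 0.016     ]
spray [ 0.67  -0.343  0.05 ]
jar [0.714 0.318 0.05 ]
yel [ 0.556 -0.117  0.05 ]
blue [0.553 0.127 0.05 ]
```

View pics/crop0.png

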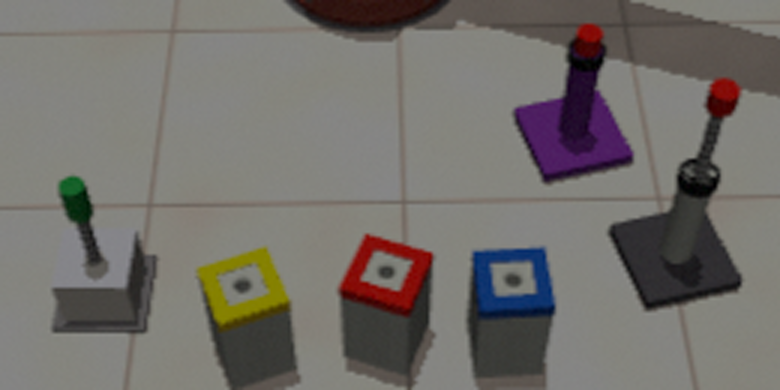

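The crop confirms it: green rod at the left, red block in the middle of the three, and the real stop on the dark foot with its knob at crop (722,97). The purple one is the look-alike. Moving up and towards the rod now.

```bash
python3 -m handwheel '[[[-18,-12.8,-12],[0,0,0]],[[-18,-12.8,-12],[0,0,0]],[[-18,-12.8,-12],[0,0,0]],[[-18,-12.8,-12],[0,0,0]],[[-18,-12.8,-12],[0,0,0]]]' -1 80
python3 -m handwheel '[[[-18,-12.8,0],[0,0,0]],[[-18,-12.8,0],[0,0,0]],[[-18,-12.8,0],[0,0,0]],[[-18,-12.8,0],[0,0,0]],[[-18,-12.8,0],[0,0,0]]]'
python3 - <<'E'
from h import *
o=ctrl.get_obs();print(totool(np.array([.481,-.262,.30])-o["tool_pos"]).round(2))
E
```

```text
t: 1.72
tool_pos: [0.3179, 0.4228, 0.3552]
tool_rot: [0.464, 3.103, 0.008]
contact_force: [0.0, 0.4, 0.2]
opening: 0.0852
grip_force: 0.0
t: 2.35
tool_pos: [0.4514, 0.2489, 0.35]
tool_rot: [-0.461, -3.106, 0.001]
contact_force: [-1.0, -0.1, 0.5]
opening: 0.0854
grip_force: 0.0
[-17.67 -48.03   5.02]
```

```bash
python3 -m handwheel '[[[-9,-24,0],[0,0,0]],[[-9,-24,0],[0,0,0]],[[-9,-24,0],[0,0,0]],[[-9,-24,0],[0,0,0]],[[-9,-24,0],[0,0,0]]]'
python3 -m handwheel '[[[-8.7,-24,5],[0,0,0]],[[-8.7,-24,5],[0,0,0]],[[-8.7,-24,5],[0,0,0]],[[-8.7,-24,5],[0,0,0]],[[-8.7,-24,5],[0,0,0]]]'
python3 -m handwheel '[[[0,0,0],[0,0,0]],[[0,0,0],[0,0,0]]]'
python3 - <<'E'
from h import *
o=ctrl.get_obs();k=ctrl.calibration("wrist");im=ctrl.get_image("wrist");cv2.imwrite("pics/w1.png",im)
C=-np.array(k["R"]).T@k["t"];print(o["tool_pos"],C.round(3),np.round(k["R"],2).tolist(),k["fx"])
for q in("rod_top","rod_tip"):
  for d in ctrl.landmark_of("wrist",q): print(q,d,at_z(k,d["position"],.165).round(4))
print("pred",proj(k,np.array([.481,-.262,.165])))
E
```

```text
t: 2.98
tool_pos: [0.4679, -0.0074, 0.3506]
tool_rot: [-0.462, -3.106, -0.0]
contact_force: [0.5, 0.4, -0.0]
opening: 0.0855
grip_force: 0.0
t: 3.6
tool_pos: [0.4827, -0.2611, 0.2989]
tool_rot: [-0.458, -3.105, -0.004]
contact_force: [0.6, 1.0, 0.3]
opening: 0.0856
grip_force: 0.0
t: 3.85
tool_pos: [0.4832, -0.2588, 0.3019]
tool_rot: [0.452, 3.108, 0.0]
contact_force: [0.3, 0.6, 0.2]
opening: 0.0851
grip_force: 0.0
[ 0.48317328 -0.25877728  0.30188547] [ 0.415 -0.239  0.445] [[0.28, 0.96, -0.0], [0.92, -0.27, 0.28], [0.27, -0.08, -0.96]] 290.69381798802436
rod_top {'position': [253.6, 178.4], 'score': 0.9} [ 0.4827 -0.2599  0.165 ]
pred [251.03686882 177.39053577]
```

View pics/w1.png

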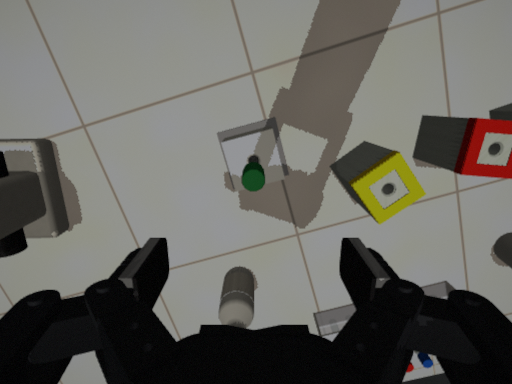

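The wrist view shows the green top at (253,179), right under the tool. The red mouth is at about (495,149). Going down to grasp.

```bash
python3 - <<'E'
from h import *
k=ctrl.calibration("wrist");print(at_z(k,(494.5,149),.11).round(4), at_z(k,(389,188.5),.11).round(4))
E
python3 -m handwheel '[[[0,-0.1,17.8],[0,0,0]],[[0,-0.1,17.8],[0,0,0]],[[0,-0.1,17.8],[0,0,0]],[[0,-0.1,17.8],[0,0,0]],[[0,-0.1,17.8],[0,0,0]]]'
python3 -m handwheel '[[[0,0,0],[0,0,0]],[[0,0,0],[0,0,0]],[[0,0,0],[0,0,0]],[[0,0,0],[0,0,0]],[[0,0,0],[0,0,0]]]' 1 80
python3 -m handwheel '[[[0,0,0],[0,0,0]],[[0,0,0],[0,0,0]],[[0,0,0],[0,0,0]]]'
```

```text
[0.5414 0.0115 0.11  ] [ 0.5541 -0.1126  0.11  ]
t: 4.62
tool_pos: [0.4835, -0.2623, 0.126]
tool_rot: [0.455, 3.105, -0.003]
contact_force: [0.2, -0.8, 0.4]
opening: 0.0855
grip_force: 0.0
t: 5.25
tool_pos: [0.4826, -0.2619, 0.1242]
tool_rot: [0.457, 3.107, -0.0]
contact_force: [0.2, 2.2, 5.4]
opening: 0.0228
grip_force: 78.1
t: 5.62
tool_pos: [0.4826, -0.262, 0.1242]
tool_rot: [0.457, 3.107, -0.0]
contact_force: [-0.3, 2.1, 6.0]
opening: 0.0224
grip_force: 78.1
```

```bash
python3 -m handwheel '[[[0,0,-6],[0,0,0]],[[0,0,-12],[0,0,0]],[[0,0,-15.6],[0,0,0]],[[0,0,-15.6],[0,0,0]],[[0,0,-15.6],[0,0,0]]]'
python3 - <<'E'
from h import *
o=ctrl.get_obs();print(o["opening"],totool(np.array([.5405,.013,.28])-o["tool_pos"]).round(2))
E
```

```text
t: 6.25
tool_pos: [0.4812, -0.2612, 0.2767]
tool_rot: [-0.456, -3.105, -0.003]
contact_force: [0.0, -0.6, -1.4]
opening: 0.0224
grip_force: 78.9
0.022377380942789946 [ 2.22 27.97 -0.29]
```

```bash
python3 -m handwheel '[[[2.2,28,0],[0,0,0]],[[2.2,28,0],[0,0,0]],[[2.2,28,0],[0,0,0]],[[2.2,28,0],[0,0,0]],[[2.2,28,0],[0,0,0]]]'
python3 -m handwheel '[[[0,0,0],[0,0,0]],[[0,0,0],[0,0,0]],[[0,0,0],[0,0,0]]]'
python3 - <<'E'
from h import *
o=ctrl.get_obs();k=ctrl.calibration("wrist");im=ctrl.get_image("wrist");cv2.imwrite("pics/w2.png",im)
print(o["tool_pos"],o["tool_rot"],o["contact_force"])
for q,z in(("block_red_mouth",.11),("rod_tip",o["tool_pos"][2]-.109),("rod_top",o["tool_pos"][2]+.041)):
  for d in ctrl.landmark_of("wrist",q): print(q,d,at_z(k,d["position"],z).round(4))
for c in("scene","top"):
  kk=ctrl.calibration(c);im=ctrl.get_image(c);cv2.imwrite(f"pics/{c}2.png",im)
  for q in("block_red_mouth","rod_tip"): 
    for d in ctrl.landmark_of(c,q): print(c,q,d,at_z(kk,d["position"],.11 if "mouth" in q else o["tool_pos"][2]-.109).round(4))
E
```

```text
t: 6.88
tool_pos: [0.5403, 0.0157, 0.2756]
tool_rot: [-0.452, -3.103, -0.0]
contact_force: [0.6, -1.2, -1.5]
opening: 0.022
grip_force: 79.4
t: 7.25
tool_pos: [0.5411, 0.0116, 0.2783]
tool_rot: [-0.459, -3.106, 0.001]
contact_force: [-0.0, -0.3, -2.1]
opening: 0.0225
grip_force: 79.4
[0.5411221  0.01162479 0.27829184] [-4.59212495e-01 -3.10622704e+00  5.23674315e-04] [-0.03812866 -0.25210176 -2.11302391]
block_red_mouth {'position': [256.3, 173.2], 'score': 0.93} [0.5431 0.0127 0.11  ]
rod_tip {'position': [255.1, 192.5], 'score': 0.58} [0.5466 0.0101 0.1693]
rod_top {'position': [254.7, 285.6], 'score': 0.74} [0.5405 0.0114 0.3193]
scene block_red_mouth {'position': [270.6, 206.2], 'score': 0.67} [0.5491 0.0209 0.11  ]
scene rod_tip {'position': [268.6, 192.8], 'score': 0.63} [0.5508 0.0157 0.1693]
scene rod_tip {'position': [264.6, 192.1], 'score': 0.17} [0.5484 0.0057 0.1693]
top block_red_mouth {'position': [256.3, 177.7], 'score': 0.56} [0.5357 0.0102 0.11  ]
```

View pics/w2.png

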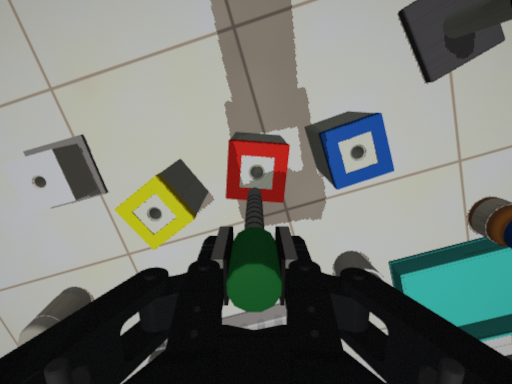

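The mouth is at (257,172) and the rod tip at about (255,190). I'll zoom in, with the projections for an ideal vertical rod drawn over.

Run:
```python
from h import *
o=ctrl.get_obs();k=ctrl.calibration("wrist");im=cv2.imread("pics/w2.png")
x0,y0,s=210,120,8
c=cv2.resize(im[y0:y0+75,x0:x0+95],None,fx=s,fy=s,interpolation=cv2.INTER_CUBIC)
T=o["tool_pos"]
for dz in(.109,.08,.06,.04):
    p=proj(k,T-[0,0,dz]);print(dz,p.round(1));q=((p-[x0,y0]+.5)*s).astype(int);cv2.circle(c,tuple(map(int,q)),5,(255,255,0),1)
a=np.linspace(0,6.28,60);P=np.array([.5431,.0127,.11])
for r in(.007,.009):
  pts=[((proj(k,P+[r*np.cos(t),r*np.sin(t),0])-[x0,y0]+.5)*s).astype(int) for t in a];cv2.polylines(c,[np.array(pts)],True,(255,0,255),1)
cv2.imwrite("pics/w2c.png",c)
```

```text
0.109 [254.9 186.3]
0.08 [255.  196.1]
0.06 [255.  204.3]
0.04 [255.1 214.2]
```

View pics/w2c.png

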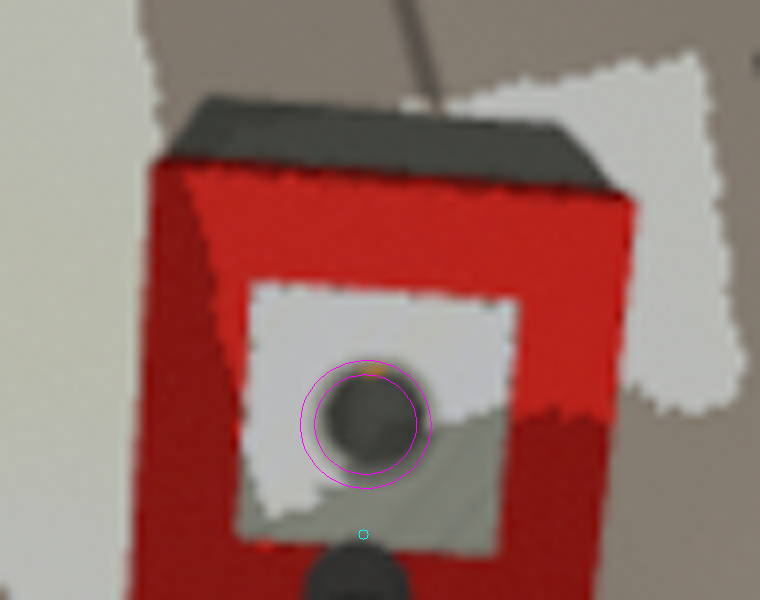

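```bash
python3 -m handwheel '[[[-0.1,0.1,4.6],[0,0,0]],[[-0.1,0.1,4.6],[0,0,0]],[[-0.1,0.1,4.6],[0,0,0]],[[-0.1,0.1,4.6],[0,0,0]]]'
python3 - <<'E'
from h import *
o=ctrl.get_obs();k=ctrl.calibration("wrist");im=ctrl.get_image("wrist")
T=o["tool_pos"];print(T,o["contact_force"])
p=proj(k,T-[0,0,.109]);print(p)
x0,y0,s=int(p[0])-47,int(p[1])-45,8
c=cv2.resize(im[y0:y0+75,x0:x0+95],None,fx=s,fy=s,interpolation=cv2.INTER_CUBIC)
q=((p-[x0,y0]+.5)*s).astype(int);cv2.circle(c,tuple(map(int,q)),5,(255,255,0),1)
print(x0,y0)
for d in ctrl.landmark_of("wrist","block_red_mouth"): print(d,at_z(k,d["position"],.11))
cv2.imwrite("pics/w3c.png",c);cv2.imwrite("pics/w3.png",im)
E
```

```text
t: 8.25
tool_pos: [0.5438, 0.0133, 0.2356]
tool_rot: [0.456, 3.105, 0.0]
contact_force: [-0.3, 0.2, -2.0]
opening: 0.0225
grip_force: 79.4
[0.54381034 0.01331239 0.23558951] [-0.30333588  0.16519783 -2.04450796]
[254.84509758 185.85909733]
207 140
{'position': [254.7, 177.9], 'score': 0.92} [0.54076103 0.01412886 0.11      ]
```

View pics/w3c.png

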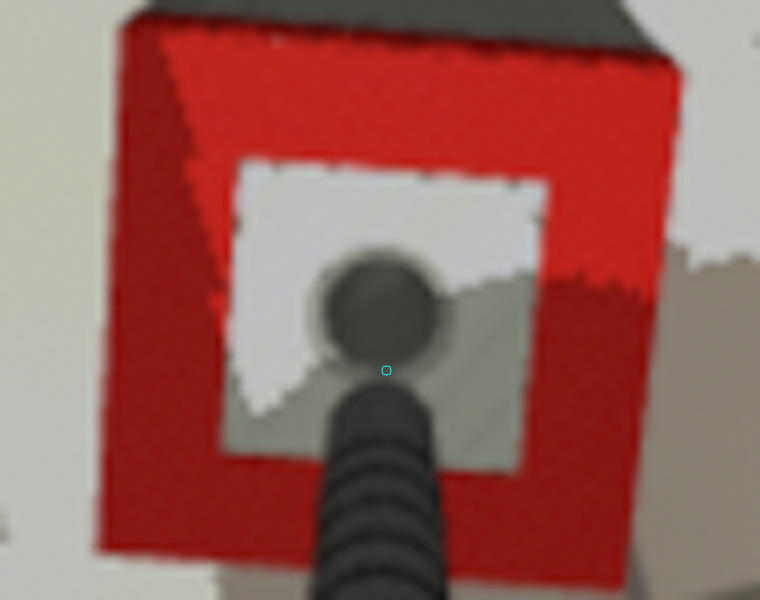

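The rod lines up with the mouth sideways. Its tip sits about 5 mm too far in +x, which means a tilt of about 0.04 rad in the grip. I'll straighten it and shift.

```bash
python3 -m handwheel '[[[0.35,0,0],[0,0.04,0]],[[0.35,0,0],[0,0.04,0]],[[0.35,0,0],[0,0.04,0]],[[0.35,0,0],[0,0.04,0]]]'
python3 - <<'E'
from h import *
o=ctrl.get_obs();k=ctrl.calibration("wrist");im=ctrl.get_image("wrist")
T=o["tool_pos"];A=Ro.from_rotvec(o["tool_rot"]).as_matrix();print(T,A.round(3).tolist())
d=ctrl.landmark_of("wrist","block_red_mouth");print(d);m=at_z(k,d[0]["position"],.11);print("mouth",m)
for q in("rod_tip","rod_top"): print([(x["position"],at_z(k,x["position"],T[2]-.109 if q=="rod_tip" else T[2]+.041).round(4)) for x in ctrl.landmark_of("wrist",q)])
x0,y0,s=207,140,8
c=cv2.resize(im[y0:y0+75,x0:x0+95],None,fx=s,fy=s,interpolation=cv2.INTER_CUBIC)
# overlay: rod outlines if vertical with sphere centre above the mouth
S=np.array([m[0],m[1],T[2]-.103]);p=proj(k,S);r=k["fx"]*.006/(np.array(k["R"])@S+k["t"])[2]
cv2.circle(c,tuple(map(int,((p-[x0,y0]+.5)*s))),int(r*s),(255,255,0),1);print("sphere wanted at",p,r)
cv2.imwrite("pics/w4c.png",c)
E
```

```text
t: 8.85
tool_pos: [0.5394, 0.0144, 0.2332]
tool_rot: [-0.451, -3.069, -0.009]
contact_force: [-0.4, 1.3, -1.5]
opening: 0.0223
grip_force: 79.4
[0.53941036 0.01442831 0.23323175] [[-0.957, 0.288, -0.038], [0.287, 0.958, 0.011], [0.04, -0.0, -0.999]]
[{'position': [255.8, 191.0], 'score': 0.96}, {'position': [253.2, 195.5], 'score': 0.53}]
mouth [0.54317754 0.01420583 0.11      ]
[([251.9, 190.1], array([0.5378, 0.012 , 0.1242]))]
[([255.7, 285.1], array([0.5401, 0.0141, 0.2742]))]
sphere wanted at [255.92621408 196.67026359] 6.761973589834604
```

View pics/w4c.png

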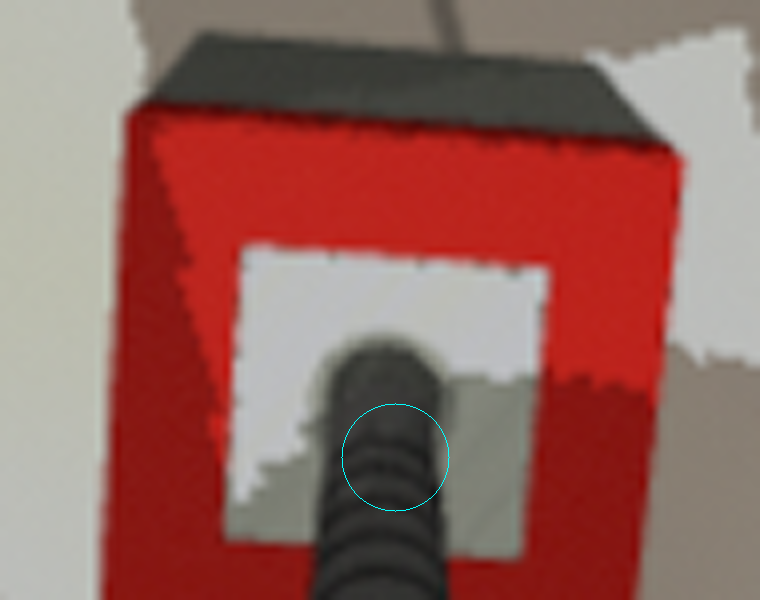

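The mouth centre is now about (254,189). The rod is aligned to within about 1 mm, with the tip contour needing +1 mm in x. Inserting slowly.

```bash
python3 -m handwheel '[[[-0.12,0,0.7],[0,0,0]],[[-0.15,0,1.2],[0,0,0]],[[-0.17,0,1.7],[0,0,0]],[[-0.19,0,2.2],[0,0,0]],[[-0.19,0,2.2],[0,0,0]]]'
```

```text
t: 9.68
tool_pos: [0.5401, 0.0142, 0.2105]
tool_rot: [-0.451, -3.068, -0.009]
contact_force: [0.6, -0.1, -1.6]
opening: 0.0227
grip_force: 79.4
```

```bash
python3 -m handwheel '[[[-0.005,0,0.1],[0,0,0]],[[-0.01,0,0.2],[0,0,0]],[[-0.01,0,0.3],[0,0,0]],[[-0.02,0,0.4],[0,0,0]],[[-0.02,0,0.5],[0,0,0]]]' | grep -E 'pos|contact'
python3 -m handwheel '[[[-0.005,0,0.1],[0,0,0]],[[-0.01,0,0.2],[0,0,0]],[[-0.01,0,0.3],[0,0,0]],[[-0.02,0,0.4],[0,0,0]],[[-0.02,0,0.5],[0,0,0]]]' | grep -E 'pos|contact'
```

```text
tool_pos: [0.5404, 0.0141, 0.2062]
contact_force: [0.6, -0.0, -1.1]
tool_pos: [0.5404, 0.0141, 0.2012]
contact_force: [0.3, -0.4, -2.8]
```

```bash
python3 -m handwheel '[[[-0.005,0,0.1],[0,0,0]],[[-0.01,0,0.2],[0,0,0]],[[-0.01,0,0.3],[0,0,0]],[[-0.02,0,0.4],[0,0,0]],[[-0.02,0,0.5],[0,0,0]]]' | grep -E 'pos|contact'
python3 -m handwheel '[[[-0.005,0,0.1],[0,0,0]],[[-0.01,0,0.2],[0,0,0]],[[-0.01,0,0.3],[0,0,0]],[[-0.02,0,0.4],[0,0,0]],[[-0.02,0,0.5],[0,0,0]]]' | grep -E 'pos|contact'
```

```text
tool_pos: [0.5404, 0.0141, 0.1962]
contact_force: [-0.0, -0.2, -1.4]
tool_pos: [0.5404, 0.0141, 0.1912]
contact_force: [-0.7, 0.1, -2.0]
```

```bash
python3 -m handwheel '[[[-0.005,0,0.1],[0,0,0]],[[-0.01,0,0.2],[0,0,0]],[[-0.01,0,0.3],[0,0,0]],[[-0.02,0,0.4],[0,0,0]],[[-0.02,0,0.5],[0,0,0]]]' | grep -E 'pos|contact'
python3 -m handwheel '[[[-0.005,0,0.1],[0,0,0]],[[-0.01,0,0.2],[0,0,0]],[[-0.01,0,0.3],[0,0,0]],[[-0.02,0,0.4],[0,0,0]],[[-0.02,0,0.5],[0,0,0]]]' | grep -E 'pos|contact'
```

```text
tool_pos: [0.5404, 0.0141, 0.1862]
contact_force: [0.6, -0.1, -1.5]
tool_pos: [0.5404, 0.0141, 0.1812]
contact_force: [0.5, -0.1, -0.6]
```

```bash
python3 -m handwheel '[[[-0.005,0,0.1],[0,0,0]],[[-0.01,0,0.2],[0,0,0]],[[-0.01,0,0.3],[0,0,0]],[[-0.02,0,0.4],[0,0,0]],[[-0.02,0,0.5],[0,0,0]]]' | grep -E 'pos|contact'
python3 -m handwheel '[[[-0.005,0,0.1],[0,0,0]],[[-0.01,0,0.2],[0,0,0]],[[-0.01,0,0.3],[0,0,0]],[[-0.02,0,0.4],[0,0,0]],[[-0.02,0,0.5],[0,0,0]]]' | grep -E 'pos|contact'
```

```text
tool_pos: [0.5404, 0.0141, 0.1761]
contact_force: [1.4, 0.2, -1.9]
tool_pos: [0.5404, 0.0141, 0.1711]
contact_force: [-0.2, 1.2, -1.7]
```

```bash
python3 -m handwheel '[[[-0.005,0,0.1],[0,0,0]],[[-0.01,0,0.2],[0,0,0]],[[-0.01,0,0.3],[0,0,0]],[[-0.02,0,0.4],[0,0,0]],[[-0.02,0,0.5],[0,0,0]]]' | grep -E 'pos|contact'
python3 -m handwheel '[[[-0.005,0,0.1],[0,0,0]],[[-0.01,0,0.2],[0,0,0]],[[-0.01,0,0.3],[0,0,0]],[[-0.02,0,0.4],[0,0,0]],[[-0.02,0,0.5],[0,0,0]]]' | grep -E 'pos|contact'
```

```text
tool_pos: [0.5404, 0.0141, 0.1662]
contact_force: [0.4, -0.5, -1.3]
tool_pos: [0.5407, 0.014, 0.1618]
contact_force: [-1.9, -1.0, 3.7]
```

```bash
python3 -m handwheel '[[[-0.005,0,0.1],[0,0,0]],[[-0.01,0,0.2],[0,0,0]],[[-0.01,0,0.3],[0,0,0]],[[-0.02,0,0.4],[0,0,0]],[[-0.02,0,0.5],[0,0,0]]]' | grep -E 'pos|contact'
python3 -m handwheel '[[[-0.005,0,0.1],[0,0,0]],[[-0.01,0,0.2],[0,0,0]],[[-0.01,0,0.3],[0,0,0]],[[-0.02,0,0.4],[0,0,0]],[[-0.02,0,0.5],[0,0,0]]]' | grep -E 'pos|contact|t:'
```

```text
tool_pos: [0.5406, 0.0141, 0.1563]
contact_force: [-0.8, -0.1, 5.1]
t: 17.18
tool_pos: [0.5405, 0.0141, 0.1512]
tool_rot: [-0.451, -3.069, -0.009]
contact_force: [-0.4, -0.4, 4.5]
```

```bash
python3 -m handwheel '[[[-0.005,0,0.1],[0,0,0]],[[-0.01,0,0.2],[0,0,0]],[[-0.01,0,0.3],[0,0,0]],[[-0.02,0,0.4],[0,0,0]]]' | grep -E 'pos|contact'
python3 -m handwheel '[[[0,0,0.04],[0,0,0]],[[0,0,0.08],[0,0,0]],[[-0.01,0,0.12],[0,0,0]]]' | grep -E 'pos|contact'
```

```text
tool_pos: [0.5405, 0.0141, 0.1471]
contact_force: [-0.4, 0.4, 3.9]
tool_pos: [0.5405, 0.0141, 0.1459]
contact_force: [-0.4, 0.1, 4.0]
```

```bash
python3 -m handwheel '[[[0,0,0.04],[0,0,0]],[[0,0,0.08],[0,0,0]],[[-0.01,0,0.12],[0,0,0]]]' | grep -E 'pos|contact'
```

```text
tool_pos: [0.5405, 0.0141, 0.1447]
contact_force: [-0.4, -0.0, 4.9]
```

```bash
python3 -m handwheel '[[[0,0,0.04],[0,0,0]],[[0,0,0.08],[0,0,0]],[[-0.01,0,0.12],[0,0,0]]]' | grep -E 'pos|contact'
```

```text
tool_pos: [0.5406, 0.0141, 0.1436]
contact_force: [-0.7, -0.2, 3.9]
```

```bash
python3 -m handwheel '[[[0,0,0.04],[0,0,0]],[[0,0,0.08],[0,0,0]],[[-0.01,0,0.12],[0,0,0]]]' | grep -E 'pos|contact'
```

```text
tool_pos: [0.5406, 0.0141, 0.1423]
contact_force: [0.3, 0.8, 4.6]
```

```bash
python3 -m handwheel '[[[0,0,0.05],[0,0,0]],[[0,0,0.1],[0,0,0]],[[-0.01,0,0.15],[0,0,0]]]' | grep -E 'pos|contact'
```

```text
tool_pos: [0.5406, 0.0141, 0.1408]
contact_force: [0.3, 0.2, 4.9]
```

```bash
python3 -m handwheel '[[[0,0,0.05],[0,0,0]],[[0,0,0.1],[0,0,0]],[[-0.01,0,0.15],[0,0,0]]]' | grep -E 'pos|contact'
```

```text
tool_pos: [0.541, 0.014, 0.1402]
contact_force: [-0.9, 0.1, 8.9]
```

```bash
python3 -m handwheel '[[[0,0,0.03],[0,0,0]],[[0,0,0.06],[0,0,0]],[[0,0,0.06],[0,0,0]]]' | grep -E 'pos|contact'
```

```text
tool_pos: [0.5412, 0.014, 0.1401]
contact_force: [-1.4, -0.7, 10.0]
```

```bash
python3 -m handwheel '[[[0,0,0.04],[0,0,0]],[[0,0,0.08],[0,0,0]],[[0,0,0.08],[0,0,0]]]' | grep -E 'pos|contact'
```

```text
tool_pos: [0.5414, 0.0139, 0.14]
contact_force: [-2.5, 0.9, 12.2]
```

```bash
python3 -m handwheel '[[[0,0,0.05],[0,0,0]],[[0,0,0.1],[0,0,0]],[[0,0,0.13],[0,0,0]],[[0,0,0.13],[0,0,0]]]' | grep -E 'pos|contact'
```

```text
tool_pos: [0.5416, 0.0139, 0.1399]
contact_force: [-4.4, 0.1, 15.9]
```

```bash
python3 -m handwheel '[[[0,0,0],[0,0,0]],[[0,0,0],[0,0,0]],[[0,0,0],[0,0,0]],[[0,0,0],[0,0,0]],[[0,0,0],[0,0,0]]]' | grep -E 'pos|contact|t:'
python3 -m handwheel '[[[0,0,0],[0,0,0]],[[0,0,0],[0,0,0]]]' | grep -E 'pos|contact|opening'
```

```text
t: 21.8
tool_pos: [0.5416, 0.0139, 0.1399]
tool_rot: [-0.451, -3.071, -0.009]
contact_force: [-3.5, 0.3, 16.0]
tool_pos: [0.5416, 0.0139, 0.1399]
contact_force: [-2.8, -0.4, 16.3]
opening: 0.0224
```

```bash
python3 -m handwheel '[[[0,0,-0.1],[0,0,0]],[[0,0,-0.2],[0,0,0]],[[0,0,-0.25],[0,0,0]],[[0,0,-0.25],[0,0,0]]]' | grep -E 'pos|contact'
python3 -m handwheel '[[[0,0,0],[0,0,0]],[[0,0,0],[0,0,0]],[[0,0,0],[0,0,0]],[[0,0,0],[0,0,0]],[[0,0,0],[0,0,0]]]' -1 | grep -E 'pos|contact|open|grip'
```

```text
tool_pos: [0.541, 0.014, 0.1401]
contact_force: [-2.0, -0.5, 8.7]
tool_pos: [0.5407, 0.014, 0.1391]
contact_force: [0.4, -0.5, -0.0]
opening: 0.0855
grip_force: 0.0
```

```bash
python3 -m handwheel '[[[0.16,0,-4],[0,0,0]],[[0.32,0,-8],[0,0,0]],[[0.4,0,-10],[0,0,0]],[[0.4,0,-10],[0,-0.04,0]],[[0.4,0,-10],[0,-0.04,0]]]' | grep -E 'pos|rot|contact'
python3 -m handwheel '[[[0,0,0],[0,0,0]],[[0,0,0],[0,0,0]],[[0,0,0],[0,0,0]],[[0,0,0],[0,0,0]],[[0,0,0],[0,0,0]]]' 1 | grep -E 'pos|contact|open'
python3 - <<'E'
from h import *
o=ctrl.get_obs();k=ctrl.calibration("wrist");im=ctrl.get_image("wrist");cv2.imwrite("pics/w5.png",im)
for d in ctrl.landmark_of("wrist","rod_top"): print(d,at_z(k,d["position"],.181))
R={c:None for c in("scene","top")}
for c in R:
  i=ctrl.get_image(c);cv2.imwrite(f"pics/{c}5.png",i)
  for q in("rod_top","rod"):print(c,q,ctrl.landmark_of(c,q)[:1])
print(Ro.from_rotvec(o["tool_rot"]).as_matrix().round(3).tolist())
E
```

```text
tool_pos: [0.5394, 0.0143, 0.2373]
tool_rot: [-0.456, -3.106, 0.0]
contact_force: [-0.2, -1.0, 0.9]
tool_pos: [0.5408, 0.014, 0.2393]
contact_force: [0.1, -0.7, -0.2]
opening: -0.0001
{'position': [256.9, 202.0], 'score': 0.74} [0.53887621 0.01595612 0.181     ]
{'position': [465.9, 19.1], 'score': 0.73} [0.46182884 0.17287601 0.181     ]
scene rod_top [{'position': [269.0, 187.6], 'score': 0.54}]
scene rod []
top rod_top []
top rod []
[[-0.958, 0.288, 0.0], [0.288, 0.958, -0.0], [-0.0, -0.0, -1.0]]
```

View pics/w5.png

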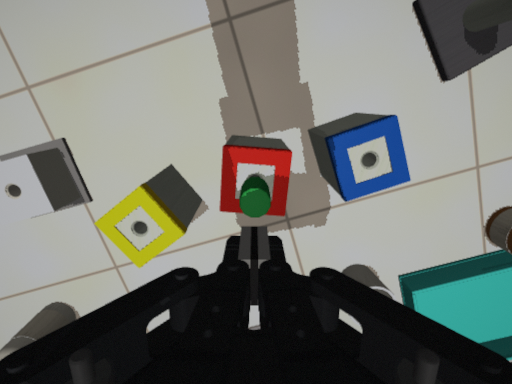

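The rod stands in the red block, its top at about (256,200), with the shut fingers straight above it. I'll touch the rod top to gauge its height.

```bash
python3 -m handwheel '[[[0,0,4],[0,0,0]],[[0,0,5.2],[0,0,0]],[[0,0,5.2],[0,0,0]]]' | grep -E 'pos|contact'
python3 -m handwheel '[[[0,0,0.1],[0,0,0]],[[0,0,0.2],[0,0,0]],[[0,0,0.3],[0,0,0]],[[0,0,0.3],[0,0,0]]]' | grep -E 'pos|contact'
```

```text
tool_pos: [0.54, 0.0141, 0.1862]
contact_force: [0.4, -0.6, -0.2]
tool_pos: [0.5408, 0.014, 0.1845]
contact_force: [-0.1, 0.5, -0.3]
```

```bash
python3 -m handwheel '[[[0,0,0.05],[0,0,0]],[[0,0,0.1],[0,0,0]],[[0,0,0.15],[0,0,0]],[[0,0,0.15],[0,0,0]]]' | grep -E 'pos|contact'
```

```text
tool_pos: [0.5407, 0.014, 0.1826]
contact_force: [0.7, -0.4, 0.3]
```

```bash
python3 -m handwheel '[[[0,0,0.05],[0,0,0]],[[0,0,0.1],[0,0,0]],[[0,0,0.15],[0,0,0]],[[0,0,0.15],[0,0,0]]]' | grep -E 'pos|contact'
```

```text
tool_pos: [0.5407, 0.014, 0.1812]
contact_force: [-0.9, 0.3, -0.4]
```

```bash
python3 -m handwheel '[[[0,0,0.04],[0,0,0]],[[0,0,0.08],[0,0,0]],[[0,0,0.1],[0,0,0]],[[0,0,0.1],[0,0,0]]]' | grep -E 'pos|contact'
```

```text
tool_pos: [0.541, 0.014, 0.1807]
contact_force: [0.3, -0.9, 1.9]
```

```bash
python3 -m handwheel '[[[0,0,0.05],[0,0,0]],[[0,0,0.05],[0,0,0]],[[0,0,0.05],[0,0,0]]]' | grep -E 'pos|contact'
python3 -m handwheel '[[[0,0,-5],[0,0,0]],[[0,0,-9.5],[0,0,0]],[[0,0,-9.5],[0,0,0]],[[0,0,-9.5],[0,0,0]]]' | grep -E 'pos|contact|t:'
python3 - <<'E'
from h import *
o=ctrl.get_obs();print(totool(np.array([.453,.300,.275])-o["tool_pos"]).round(2))
E
```

```text
tool_pos: [0.5413, 0.014, 0.1806]
contact_force: [1.2, -0.0, 5.5]
t: 28.08
tool_pos: [0.5401, 0.0141, 0.2734]
tool_rot: [-0.456, -3.106, 0.0]
contact_force: [-0.3, 0.2, -1.3]
[16.57 24.88 -0.13]
```

The rod top gauges at 0.1806. On to the real stop's knob.

```bash
python3 -m handwheel '[[[16.6,24.9,-2],[0,0,0]],[[16.6,24.9,-2],[0,0,0]],[[16.6,24.9,-2],[0,0,0]],[[16.6,24.9,-2],[0,0,0]],[[16.6,24.9,-2],[0,0,0]]]' | grep -E 'pos|contact'
python3 -m handwheel '[[[0,0,0],[0,0,0]],[[0,0,0],[0,0,0]]]' | grep -E 'pos|contact'
python3 - <<'E'
from h import *
o=ctrl.get_obs();k=ctrl.calibration("wrist");im=ctrl.get_image("wrist");cv2.imwrite("pics/w6.png",im)
for d in ctrl.landmark_of("wrist","stop_top"): print(d,at_z(k,d["position"],.247))
E
```

```text
tool_pos: [0.4514, 0.3019, 0.2921]
contact_force: [1.2, -0.1, 0.1]
tool_pos: [0.4528, 0.2997, 0.2927]
contact_force: [0.0, -0.2, -0.5]
{'position': [253.2, 208.5], 'score': 0.86} [0.45039795 0.29882675 0.247     ]
{'position': [108.1, 27.9], 'score': 0.78} [0.31911105 0.24984688 0.247     ]
```

View pics/w6.png

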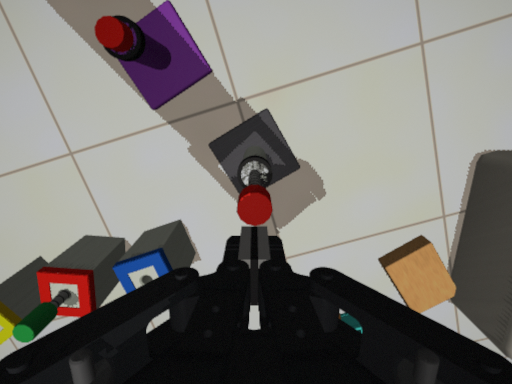

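The knob on the dark foot is at (255,205), under the fingers. The purple look-alike at (113,33) is well away. Pushing down.

```bash
python3 -m handwheel '[[[0.1,0,2],[0,0,0]],[[0.2,0,3],[0,0,0]],[[0.2,0,3.5],[0,0,0]],[[0.2,0,4],[0,0,0]],[[0.2,0,4.5],[0,0,0]]]' | grep -E 'pos|contact'
python3 -m handwheel '[[[0,0,0.5],[0,0,0]],[[0,0,1],[0,0,0]],[[0,0,1.5],[0,0,0]],[[0,0,2],[0,0,0]],[[0,0,2],[0,0,0]]]' | grep -E 'pos|contact'
```

```text
tool_pos: [0.4517, 0.3009, 0.2499]
contact_force: [0.5, 0.0, 0.6]
tool_pos: [0.4515, 0.3009, 0.2294]
contact_force: [0.2, -1.0, 0.9]
```

```bash
python3 -m handwheel '[[[0,0,0.5],[0,0,0]],[[0,0,1],[0,0,0]],[[0,0,1.5],[0,0,0]],[[0,0,2],[0,0,0]],[[0,0,2],[0,0,0]]]' | grep -E 'pos|contact'
```

```text
tool_pos: [0.4513, 0.3007, 0.2087]
contact_force: [0.3, -0.0, -0.0]
```

Run:
```python
from h import *
o=ctrl.get_obs();k=ctrl.calibration("wrist");im=ctrl.get_image("wrist");cv2.imwrite("pics/w7.png",im)
print(o["tool_pos"],o["contact_force"])
for d in ctrl.landmark_of("wrist","stop_top"): print(d,at_z(k,d["position"],o["tool_pos"][2]))
i=ctrl.get_image("scene");cv2.imwrite("pics/scene7.png",i)
for d in ctrl.landmark_of("scene","stop_top"): print(d)
print(proj(ctrl.calibration("scene"),np.array([.452,.300,.2087])),proj(ctrl.calibration("scene"),np.array([.452,.300,.235])))
a=cv2.resize(im[130:300,180:330],(530,600));b=cv2.resize(i[110:210,340:425],(260,306));c=np.zeros((600,790,3),np.uint8);c[:,:530]=a;c[:306,530:]=b;cv2.imwrite("pics/c7.png",c)
```

```text
[0.45131438 0.30068419 0.20870564] [ 0.28882842 -0.01095043 -0.03856087]
{'position': [335.5, 126.3], 'score': 0.58}
{'position': [379.7, 151.2], 'score': 0.5}
[378.5433468  151.62316714] [380.76985507 144.34388074]
```

View pics/c7.png

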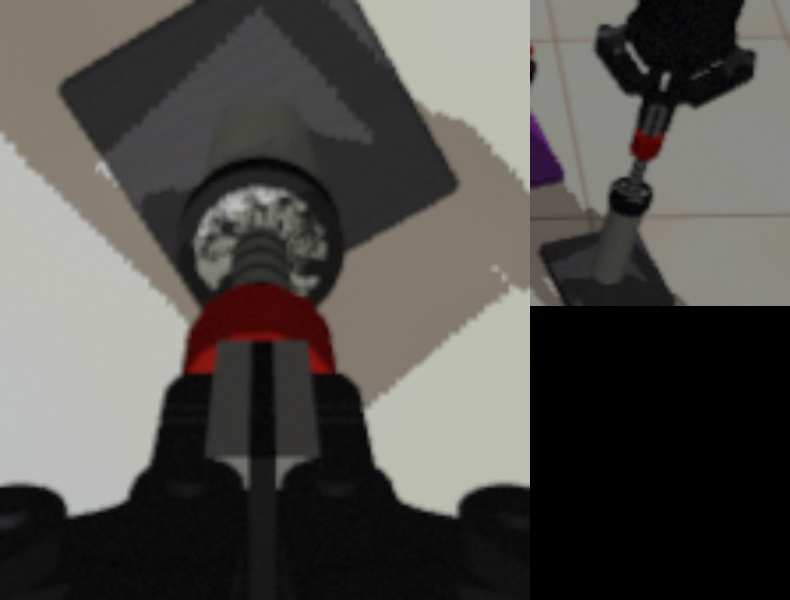

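The fingertips sit on the knob (crop (262,350)) and are pushing it down. There are 28 mm left to go.

```bash
python3 -m handwheel '[[[0,0,0.6],[0,0,0]],[[0,0,1.2],[0,0,0]],[[0,0,1.8],[0,0,0]],[[0,0,2.2],[0,0,0]],[[0,0,2.4],[0,0,0]]]' | grep -E 'pos|contact'
python3 -m handwheel '[[[0,0,0.1],[0,0,0]],[[0,0,0.2],[0,0,0]],[[0,0,0.3],[0,0,0]],[[0,0,0.3],[0,0,0]]]' | grep -E 'pos|contact'
```

```text
tool_pos: [0.4515, 0.3008, 0.1855]
contact_force: [-1.4, -2.2, 5.0]
tool_pos: [0.4515, 0.3008, 0.1826]
contact_force: [-1.6, -1.5, 4.3]
```

```bash
python3 -m handwheel '[[[0,0,0.06],[0,0,0]],[[0,0,0.12],[0,0,0]],[[0,0,0.18],[0,0,0]],[[0,0,0.2],[0,0,0]],[[0,0,0.2],[0,0,0]]]' | grep -E 'pos|contact'
```

```text
tool_pos: [0.4515, 0.3008, 0.1807]
contact_force: [-0.7, -1.0, 3.8]
```

```bash
python3 -m handwheel '[[[0,0,-3],[0,0,0]],[[0,0,-8],[0,0,0]],[[0,0,-12],[0,0,0]],[[0,0,-12],[0,0,0]]]' | grep -E 'pos|contact'
python3 -m handwheel '[[[13,-2,-2],[0,0,0]],[[13,-2,-2],[0,0,0]],[[13,-2,-2],[0,0,0]],[[13,-2,-2],[0,0,0]]]' | grep -E 't:|pos|contact'
python3 - <<'E'
from h import *
i=ctrl.get_image("scene");k=ctrl.calibration("scene")
for n,col,X in(("knob","red",[.4515,.3008,.1697]),("rod","green",[.541,.014,.161])):
  b=blob(i,col,proj(k,np.array(X)),12);print(n,b and (b[0],b[1],b[2]),"pred",proj(k,np.array(X)), "top", proj(k,np.array(X)+[0,0,.011 if n=="knob" else .02]))
for q in("stop_top","rod_top"):print(q,[d for d in ctrl.landmark_of("scene",q)])
cv2.imwrite("pics/fin.png",cv2.resize(i[110:260,230:410],None,fx=4,fy=4))
E
```

```text
tool_pos: [0.4529, 0.3018, 0.3047]
contact_force: [0.5, -0.1, 0.5]
t: 33.88
tool_pos: [0.3208, 0.3191, 0.3194]
tool_rot: [-0.455, -3.108, 0.001]
contact_force: [0.2, 0.2, -0.3]
knob (array([376., 161.]), array([376.35294118, 160.70588235]), (np.int64(372), np.int64(158), np.int64(380), np.int64(164))) pred [375.67075318 161.75262683] top [376.54055165 158.91497493]
rod (array([268.5, 192. ]), array([268.52, 188.14]), (np.int64(265), np.int64(185), np.int64(272), np.int64(199))) pred [267.85683029 191.79427041] top [267.83141108 186.83895456]
stop_top [{'position': [336.8, 127.5], 'score': 0.58}, {'position': [379.2, 160.1], 'score': 0.53}]
rod_top [{'position': [268.1, 186.3], 'score': 0.62}]
```

View pics/fin.png

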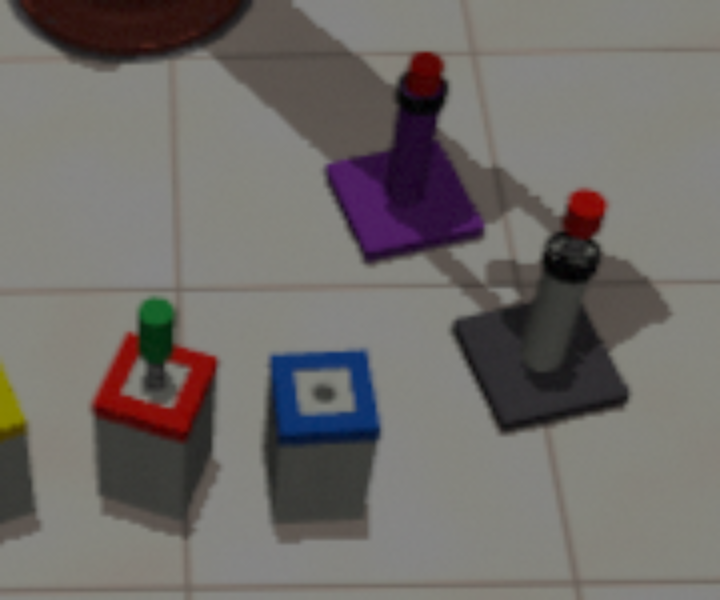

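The rod stands in the red block at crop (156,330). The knob at (585,210) has come down, and the measured pixels match equal heights. The arm is clear, so I'm handing in.

```bash
python3 -m handwheel '[[[0,0,0],[0,0,0]],[[0,0,0],[0,0,0]]]' | grep t:; python3 -c "
from station import ctrl
print(ctrl.finish_job())"
```

```text
t: 34.28
tool_rot: [-0.458, -3.107, 0.001]
the job is handed in; nothing more can be done
None
```

I handed the job in at about 34 s with no verdict returned: the rod stands on the bottomed plug in the red block after a steady press of about 17.5 N, and the red knob was set level with the rod top (fingertip gauge 0.1807 m against 0.1806 m).

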